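# Seat the relay and snap the cover onto the relay box

## Robot

A 7-joint arm with a two-finger parallel gripper is mounted at the origin on a cart in front of the work surface, level with it; the furniture and walls round the work are solid. World frame = base frame: x ahead of the robot, y to its left, z up, the work surface at z = 0. Lengths are in mm, angles in rad, forces in N, time in s.
With the tool pointing down it reaches from about 400 to 850 mm from the base axis. Payload 10.4 kg.
Tool frame: the origin (TCP) lies between the finger pads, 19 mm behind the fingertips; this is the grasp point; z points along the fingers, y is the line along which they close (so a half turn about z gives the same grasp; the last joint's range is limited). The gripper opens to 87 mm and grips with 3 to 60 N. Pads are 19 mm wide; open, the fingers measure 117 mm over their backs; the gripper's body (75 mm by 190 mm) begins 51 mm behind the grasp point.
Start: joints at [1.228, 0.332, -0.065, 1.46, 0.022, 1.35, -0.088], TCP at [196.507, -593.326, 241.276] pointing down, gripper open.
Joint ranges: [-2.6, 2.6], [-0.5, 2.12], [-1.47, 1.34], [0.16, 2.42], [-1.27, 4.41], [0.06, 2.06], [-2.6, 2.6]. Speed limits (rad/s): [2.22, 2.22, 2.79, 2.79, 3.14, 3.14, 3.14].

## Interface

Orientations are given as [roll, pitch, yaw] about the fixed x, y, z axes, in that order (R = Rz(yaw) Ry(pitch) Rx(roll)).
In Python, from station import bot, imaging, job_done gives the robot as it stands.
- The arm moves only by the tool apply_moves, never from a script. Its argument "steps" is text: rows parted by semicolons, each of 7 numbers parted by spaces: the shift along the world's x, y, z in m, then the turn, a rotation vector about the world's x, y, z in degrees, then the opening, from 0 (shut) to 1 (fully open). In form: dx dy dz wx wy wz claw; .... A call has exactly 10 rows; each row shifts and turns the commanded pose from where the row before left it; what a row does not reach is not made up. A row lasts 1/8 s, in which the tool goes at most 62.5 mm and 10.7 degrees, less where a joint would pass 70% of its speed; a pose out of reach is approached as far as the arm can. A call with a gripper value outside its range is refused whole. The fingers move at their own pace and stop on an object; the grip force is fixed at half the most. Time passes only in rows, so rows that do not move let the fingers close, or fill a call up. It gives the time, the measured TCP pose, the force, the opening and the grip force at its end, in the units of the state.
- bot.sense(): the state, without advancing time (a new reading comes with each control period).
- imaging.read_camera(name): name is "side" or "top"; returns a dict with "img" (420x560x3 uint8, red, green, blue), "K" (3x3 intrinsics, pixels), "D" ([k1, k2, p1, p2, k3] as OpenCV has them; the pictures are not rectified), "rvec" (rotation vector, rad) and "tvec" (3), from world to camera coordinates, as OpenCV has them. Camera axes: x right, y down, z forward; pixel columns grow to the right and rows downward; lengths in mm; the calibration is good to about 2 mm. A picture is of the moment at which its call begins. There is no depth.
- job_done(): hands the job in; it is judged then, once.
The state is a dict: "clock": time; "qpos": joint angles; "dq": joint speeds; "joint_efforts": joint torques, N m; "position": TCP position; "tool_rot": TCP orientation; "contact_force": force on the tool from outside, world axes, zero at the start; "moment": the same for the moment, N m; "width": opening from 0.0 (shut) to 1.0 (fully open); "grip_force": force on a finger pad.
Only numpy, scipy, OpenCV 4.12 (cv2) and the standard library are available. Lean on these libraries where they do the work, as an engineer would, in place of code of your own. Each camera call takes 0.05 s, during which the arm holds its last target. There are 200 camera calls.

## Task

In the grey relay box the blue plug-in relay stands proud: press it down until it is fully home in its socket. Then take the white cover by the black rib on its top, set it over the box's collar the matching way round and press it straight down until it snaps past the catches and sits fully home all round. Do not let go: finish still holding the cover by its rib and pressing it down steadily with about 15 N, and leave the other things on the bench where they are.

Things in the scene. Friction and masses are not known exactly. Their poses are not given: they have to be found in the camera images.
- relay_box: Grey plastic relay box fixed to the bench, open on top, 72 (its x) x 102 (its y) mm, with screw ears at its short ends (136 mm overall along y, 8 mm high). Origin: centre of its underside, on the bench; z up. The same after a half turn. A collar stands on it, on which the cover goes; a level ledge runs round the collar's foot.
- ledge (a point): Centre of the box at the height of the ledge, 30 mm above the bench: the cover's rim rests there when home. In the middle of each long side (box's +x and -x) a gap of the collar (44 mm wide) holds an orange spring catch, its round nose flush with the collar's face, its centre 9 mm above the ledge.
- collar_top (a point): Centre of the box at the height of the collar's top edge, 53 mm above the bench. The collar is 60 (x) x 90 (y) mm outside, upright from the ledge to 16 mm above it, then leaning inward by about 4 mm a side to this edge, as a lead-in for the cover.
- relay (a joint): How far the relay has been pressed down, m: 0 = standing 8 mm proud, 0.008 = fully home against a hard stop. It slides straight down against about 7 N of friction and stays where it is left.
- relay_top (a point): Centre of the flat top of the blue relay's case (26 x 42 mm, in the middle of the relay box), moving with it: 64 mm above the bench when 8 mm proud, 56 mm when home. The box's collar stands 3 mm lower than the top of the relay when home.
- cover: Loose white plastic cover, some 60 to 130 g, upright on the bench, open below: 70 (its x) x 100 (its y) mm outside, 62.4 x 92.4 inside, roof top 36 mm above its lower rim. Origin: centre of its lower rim; z up. A black grip rib stands on the roof. It goes over the collar with 1.2 mm play a side, its y along the box's y, either way round.
- cover_bead (a point): Centre of the cover at the height of the beads inside its long sides (4 mm above the rim) that ride over the catches. They are first felt with the rim 9 mm above the ledge; pressing on takes 8 to 16 N; with the rim 5 to 7 mm above the ledge the resistance drops and the catches pull the cover down. It is home, at a hard stop, with the rim on the ledge.
- cover_rib (a point): Centre of the black grip rib on the cover: 16 mm thick (cover's x), 46 mm long (cover's y), 24 mm high, from the roof (36 mm above the cover's rim) up to 60 mm. This point is 48 mm above the rim.
- screwdriver_yellow: Bystander, to be left alone: yellow-handled screwdriver, 22x145x22, lying along its y axis (mm); origin at the centre of its underside
- side_cutters: Bystander, to be left alone: red-handled side cutters, 49x133x12, lying flat (mm); origin at the centre of its underside
- vinyl_tape: Bystander, to be left alone: black roll of tape, 66 across, 18 high (mm); origin at the centre of its underside
- carton_blue: Bystander, to be left alone: small blue carton, 50x74x36 (mm); origin at the centre of its underside
- flux_tin: Bystander, to be left alone: round yellow tin, 52 across, 24 high (mm); origin at the centre of its underside
Things that resemble listed ones, but are neither listed nor needed, are in the scene too. Leave any purple look-alike of the cover alone. What is shaped like the relay_box but yellow is not meant.

How it is judged:
By the outcome, as a careful person would: the job done as asked, in the order asked, and still so for the second after the job is handed in, while the arm keeps its last pose, push and grip.
It also fails if it takes over 53 s, if anything falls off the work surface, if the arm or the gripper's body presses on something with over 40 N, if the wrist force passes 120 N, or if a joint passes its speed limit or range.

## Working session

There is one attempt and no reset: what is moved stays moved. The work goes in short steps, Python scripts to look and compute and a tool call to move; the robot and the scene stay as the last step left them, time stands still between calls to the robot, and variables do not carry over. Pictures are saved under pics/ and viewed, at most 10 in all, crops included, and the job is handed in when it is done.

Besides the shell and the picture viewer there is one more tool, called after "Emit:" as name(argument=value, ...), one argument or row to a line, values as JSON. apply_moves: Moves the arm, as the interface text tells. Its arguments: {"type":"object","properties":{"steps":{"type":"string"}},"required":["steps"]}

```bash
mkdir -p pics
cat > h.py <<'E'
import numpy as np, cv2
from station import bot, imaging, job_done
def ray(c,uv,z):
    R,_=cv2.Rodrigues(np.array(c["rvec"],float)); t=np.array(c["tvec"],float).ravel()
    n=cv2.undistortPoints(np.array(uv,float).reshape(-1,1,2),np.array(c["K"],float),np.array(c["D"],float)).reshape(-1,2)
    d=np.c_[n,np.ones(len(n))]@R; o=-R.T@t
    return o+d*((z-o[2])/d[:,2])[:,None]
def save(n,name):
    c=imaging.read_camera(n); cv2.imwrite(f"pics/{name}.png",c["img"][:,:,::-1]); np.save(f"pics/{name}.npy",c,allow_pickle=True); return c
def load(name): return np.load(f"pics/{name}.npy",allow_pickle=True).item()
E
python3 - <<'E'
from h import *
for n in("top","side"):
    c=save(n,n+"0"); R,_=cv2.Rodrigues(np.array(c["rvec"],float)); print(n,-R.T@np.ravel(c["tvec"]))
s=bot.sense(); print(s)
E
```

```text
top [ 394.41717248  -76.12962805 1290.51971823]
side [-114.37524823 1126.37274706  816.27676908]
{'clock': 0.1, 'qpos': array([ 1.22838378,  0.33279962, -0.06466916,  1.46084059,  0.02161948,
        1.34989058, -0.08850957]), 'dq': array([ 1.08458449e-03, -4.44183978e-05, -5.03392591e-04, -1.18514650e-03,
       -7.66594285e-04, -3.00573083e-04,  3.40145739e-04]), 'joint_efforts': array([ 8.98135113e-04, -6.24546504e+01,  2.43934774e-02, -3.90718603e+01,
       -6.14159019e-02,  3.65299650e-02,  5.85322255e-05]), 'position': array([ 196.36967622, -593.02124938,  240.54705674]), 'tool_rot': array([-3.14035304e+00,  8.44001725e-05,  3.19797016e-01]), 'contact_force': array([ 0.0981217 ,  0.20942338, -0.63199261]), 'moment': array([ 0.05597841, -0.0082231 ,  0.04918344]), 'grip_force': 0.0, 'width': 0.9982048783861751}
```

View pics/top0.png

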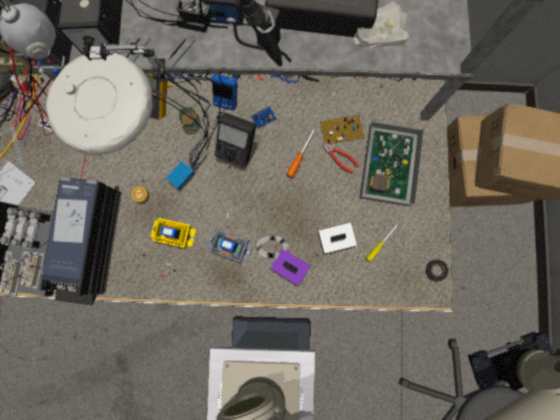

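View pics/side0.png

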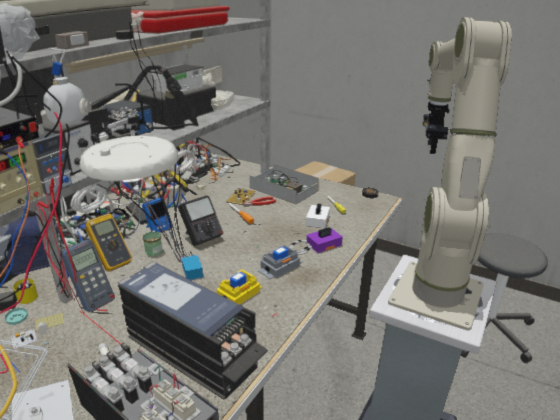

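The top view shows the grey box at about (230,246) with its blue relay, the white cover at (338,238) with a black rib, the purple look-alike at (290,267) and the yellow box at (173,233). In the side view, the box is at (281,262) and the cover at (318,215).

Run:
```python
from h import *
def comps(mask,box,minA=8):
    m=np.zeros(mask.shape,np.uint8); x0,y0,x1,y1=box; m[y0:y1,x0:x1]=mask[y0:y1,x0:x1]
    n,l,s,ce=cv2.connectedComponentsWithStats(m); 
    return [(ce[i],s[i,4],(l==i)) for i in range(1,n) if s[i,4]>=minA]
def rect(c,m,z):
    cs,_=cv2.findContours(m.astype(np.uint8),0,1); k=max(cs,key=cv2.contourArea)
    p=ray(c,k.reshape(-1,2),z)[:,:2].astype(np.float32); return cv2.minAreaRect(p)
t=load("top0"); s=load("side0")
H=lambda c:cv2.cvtColor(c["img"],cv2.COLOR_RGB2HSV).astype(int)
h=H(t); hs=H(s)
print("top white roof z36"); 
for ce,a,m in comps(((h[...,2]>190)&(h[...,1]<40)),(310,215,365,260)): print(ce,a,rect(t,m,36),ray(t,[ce],36))
print("rib z60")
for ce,a,m in comps((h[...,2]<70),(322,228,352,250)): print(ce,a,rect(t,m,60))
print("relay blue z64")
for ce,a,m in comps((h[...,0]>95)&(h[...,0]<125)&(h[...,1]>120)&(h[...,2]>80),(205,225,255,270),4): print(ce,a,rect(t,m,64))
print("side rib z60, relay")
for ce,a,m in comps((hs[...,2]<70),(305,195,333,225)): print(ce,a,ray(s,[ce],54))
for ce,a,m in comps((hs[...,0]>95)&(hs[...,0]<125)&(hs[...,1]>120)&(hs[...,2]>80),(262,238,302,275),4): print(ce,a,ray(s,[ce],60))
def up(c,b,n,k): cv2.imwrite(n,cv2.resize(c["img"][b[1]:b[3],b[0]:b[2],::-1],None,fx=k,fy=k,interpolation=cv2.INTER_CUBIC))
a=cv2.resize(t["img"][205:285,200:370,::-1],None,fx=4.5,fy=4.5,interpolation=2)
b=cv2.resize(s["img"][190:285,255:355,::-1],None,fx=2.4,fy=2.4,interpolation=2)
o=np.zeros((590,765,3),np.uint8); o[:360]=a; o[360:360+b.shape[0],:b.shape[1]]=b[:230]; cv2.imwrite("pics/crop1.png",o)
```

```text
top white roof z36
[337.25396825 237.21587302] 630 ((493.9599609375, -219.79100036621094), (68.73838806152344, 98.66362762451172), 15.362314224243164) [[ 493.68678778 -219.67553765   36.        ]]
rib z60
[337.65306122 237.36734694] 49 ((491.4179382324219, -217.95391845703125), (10.029825210571289, 40.414093017578125), 15.416059494018555)
relay blue z64
[227.425 244.2  ] 80 ((461.95782470703125, 108.55926513671875), (44.34846878051758, 28.546222686767578), 71.24589538574219)
side rib z60, relay
[318.        208.7037037] 27 [[ 487.71702775 -210.8420326    54.        ]]
[280.19266055 254.23853211] 109 [[451.3922294  126.58662411  60.        ]]
```

View pics/crop1.png

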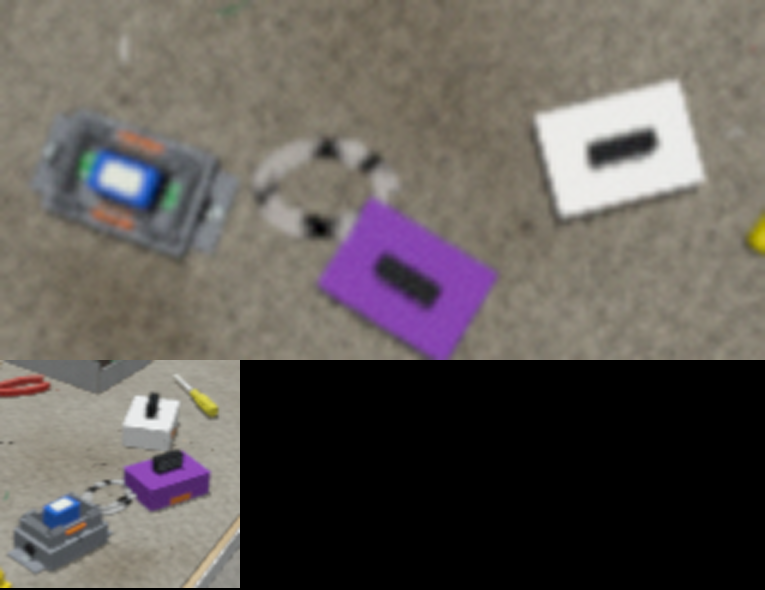

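Cover: centre about (493.5,-219.5), yaw about +15.4°, and the size matches. Relay: about (462,108.5), yaw about -18.8°. I'll refine both with the label, the catches and the roof in both views.

```bash
cat >> h.py <<'E'
def comp(mask,box,minA=6):
    m=np.zeros(mask.shape,np.uint8); x0,y0,x1,y1=box; m[y0:y1,x0:x1]=mask[y0:y1,x0:x1]
    n,l,s,ce=cv2.connectedComponentsWithStats(m)
    return [(ce[i],s[i,4],(l==i)) for i in range(1,n) if s[i,4]>=minA]
def hsv(c): return cv2.cvtColor(c["img"],cv2.COLOR_RGB2HSV).astype(int)
def wrect(c,m,z):
    cs,_=cv2.findContours(m.astype(np.uint8),0,1); k=max(cs,key=cv2.contourArea)
    return cv2.minAreaRect(ray(c,k.reshape(-1,2),z)[:,:2].astype(np.float32))
E
python3 - <<'E'
from h import *
t=load("top0"); s=load("side0"); h=hsv(t); g=hsv(s)
W=lambda h:(h[...,2]>170)&(h[...,1]<60)
O=lambda h:((h[...,0]<15)&(h[...,1]>100)&(h[...,2]>90))
for n,c,hh,b in(("top",t,h,(212,232,248,262)),("side",s,g,(265,240,297,275))):
    for ce,a,m in comp(W(hh),b,4): print(n,"label",ce,a,ray(c,[ce],64)[0])
    for ce,a,m in comp(O(hh),b,4): print(n,"catch",ce,a,ray(c,[ce],40)[0])
for ce,a,m in comp((g[...,2]>200)&(g[...,1]<40),(300,200,335,230),10): print("side roof",ce,a,ray(s,[ce],36)[0],wrect(s,m,36))
blue=(h[...,0]>95)&(h[...,0]<125)&(h[...,1]>100)&(h[...,2]>60)
print(g[200:226,318].tolist())
E
```

```text
top label [226.39534884 244.        ] 43 [462.73133596 110.13842498  64.        ]
top catch [231. 236.] 11 [488.571421   100.92643529  40.        ]
top catch [224.83333333 253.5       ] 12 [435.44105322 117.20807858  40.        ]
side label [279.70967742 249.51612903] 31 [462.70444001 110.01425574  64.        ]
side label [291.  246.5] 6 [441.47358698  77.19487857  64.        ]
side catch [285.81818182 259.90909091] 22 [436.1346908  118.37860195  40.        ]
side roof [317.5212766  212.37765957] 188 [ 490.81367838 -215.34057738   36.        ] ((492.8658447265625, -221.19839477539062), (69.27215576171875, 99.59248352050781), 16.358482360839844)
[[24, 22, 164], [24, 23, 164], [23, 21, 160], [20, 20, 117], [60, 8, 63], [102, 28, 46], [95, 35, 44], [100, 33, 47], [102, 33, 39], [90, 16, 32], [120, 20, 26], [150, 11, 24], [90, 9, 29], [0, 0, 54], [90, 4, 140], [90, 1, 228], [90, 2, 234], [90, 2, 234], [90, 2, 227], [80, 4, 175], [75, 3, 151], [75, 3, 150], [75, 3, 149], [90, 2, 149], [75, 3, 149], [60, 2, 148]]
```

Emit:
apply_moves(
  steps="0.035 0.046 0 0 0 5.4 0; 0.036 0.047 0 0 0 5.4 0; 0.036 0.047 0 0 0 5.4 0; 0.036 0.047 0 0 0 5.4 0; 0.036 0.047 0 0 0 5.4 0; 0.036 0.047 0 0 0 5.4 0; 0.035 0.047 0 0 0 5.4 0; 0.034 0.045 0 0 0 5.4 0; -0.003 0.055 -0.01 0 0 5.4 0; -0.003 0.055 -0.02 0 0 5.4 0",
)

```text
clock: 1.35
position: [474.8, -108.4, 211.1]
tool_rot: [3.141, -0.0, 1.266]
contact_force: [0.6, -0.1, 0.0]
width: 0.019
grip_force: 0.0
```

Emit:
apply_moves(
  steps="-0.003 0.055 -0.02 0 0 0 0; -0.003 0.055 -0.02 0 0 0 0; -0.003 0.054 -0.02 0 0 0 0; -0.003 0.054 -0.02 0 0 0 0; 0 0 -0.015 0 0 0 0; 0 0 -0.015 0 0 0 0; 0 0 -0.005 0 0 0 0; 0 0 0 0 0 0 0; 0 0 0 0 0 0 0; 0 0 0 0 0 0 0",
)

```text
clock: 2.6
position: [462.9, 107.5, 96.7]
tool_rot: [3.141, -0.0, 1.262]
contact_force: [-1.2, -0.2, -0.5]
width: 0.008
grip_force: 0.0
```

Run:
```python
from h import *
s=bot.sense(); print(s["position"],s["contact_force"])
t=save("top","top1"); c=save("side","side1")
a=cv2.resize(t["img"][200:290,180:290,::-1],None,fx=5,fy=5,interpolation=2)
b=cv2.resize(c["img"][215:295,240:320,::-1],None,fx=3,fy=3,interpolation=2)
o=np.zeros((450,790,3),np.uint8); o[:,:550]=a; o[:240,550:]=b; cv2.imwrite("pics/crop2.png",o)
```

```text
[462.86334787 107.47273124  96.73927741] [-1.17296871 -0.23958956 -0.45619113]
```

View pics/crop2.png

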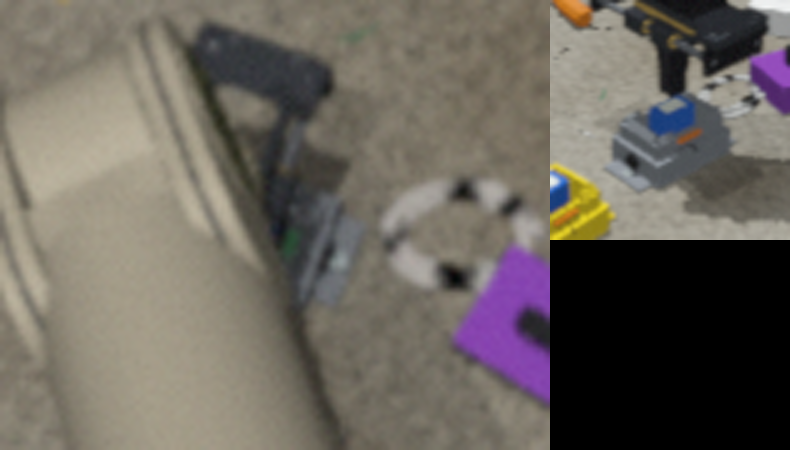

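Emit:
apply_moves(
  steps="0 0.002 -0.01 0 0 0 0; 0 0 -0.003 0 0 0 0; 0 0 -0.002 0 0 0 0; 0 0 -0.002 0 0 0 0; 0 0 -0.001 0 0 0 0; 0 0 -0.001 0 0 0 0; 0 0 -0.001 0 0 0 0; 0 0 -0.001 0 0 0 0; 0 0 0 0 0 0 0; 0 0 0 0 0 0 0",
)

```text
clock: 3.95
position: [462.2, 109.7, 75.3]
tool_rot: [-3.141, 0.0, 1.262]
contact_force: [-3.2, -1.0, 5.0]
width: 0.007
grip_force: 2.7
```

Emit:
apply_moves(
  steps="0 0 -0.0005 0 0 0 0; 0 0 -0.0005 0 0 0 0; 0 0 -0.0005 0 0 0 0; 0 0 -0.0005 0 0 0 0; 0 0 0 0 0 0 0; 0 0 0 0 0 0 0; 0 0 0 0 0 0 0; 0 0 0 0 0 0 0; 0 0 0 0 0 0 0; 0 0 0 0 0 0 0",
)

```text
clock: 5.2
position: [462.4, 109.8, 74.9]
tool_rot: [3.141, 0.001, 1.262]
contact_force: [-12.2, -3.4, 29.8]
width: 0.0
grip_force: 14.6
```

Emit:
apply_moves(
  steps="0 0 0.04 0 0 0 0; 0 0 0.04 0 0 0 0; 0.005 -0.055 0 0 0 5.6 0.5; 0.005 -0.055 0 0 0 5.6 0.5; 0.005 -0.055 0 0 0 5.6 0.5; 0.005 -0.055 0 0 0 5.6 0.5; 0.005 -0.055 0 0 0 5.6 0.5; 0.006 -0.055 0 0 0 5.4 0.5; 0 0 -0.02 0 0 0 0.5; 0 0 -0.02 0 0 0 0.5",
)

```text
clock: 6.45
position: [493.5, -221.2, 112.5]
tool_rot: [3.141, 0.0, 1.844]
contact_force: [-0.4, -0.1, 0.2]
width: 0.496
grip_force: 0.0
```

Run:
```python
from h import *
s=bot.sense(); print(s["position"],s["tool_rot"],s["width"])
t=save("top","top2"); c=save("side","side2")
W=lambda h:(h[...,2]>170)&(h[...,1]<60)
for n,c_,b in(("top",t,(212,232,248,262)),("side",c,(265,240,290,275))):
    for z in (56,64):
        for ce,a,m in comp(W(hsv(c_)),b,4): print(n,"label",z,ce,a,ray(c_,[ce],z)[0])
a=cv2.resize(t["img"][200:280,200:370,::-1],None,fx=4.5,fy=4.5,interpolation=2)
b=cv2.resize(c["img"][190:285,255:355,::-1],None,fx=2.4,fy=2.4,interpolation=2)
o=np.zeros((590,765,3),np.uint8); o[:360]=a; o[360:,:240]=b[:230]; cv2.imwrite("pics/crop3.png",o)
```

```text
[ 493.54910284 -221.21892256  112.53629905] [3.14106837e+00 3.45181745e-05 1.84371153e+00] 0.49604661611403644
top label 56 [226.86363636 244.25      ] 44 [462.47470072 109.92148505  56.        ]
top label 64 [226.86363636 244.25      ] 44 [462.03367072 108.71582678  64.        ]
side label 56 [280.04 251.56] 25 [462.20839026 108.66524644  56.        ]
side label 64 [280.04 251.56] 25 [456.14129825 119.37405715  64.        ]Traceback (most recent call last):
  File "<stdin>", line 10, in <module>
ValueError: could not broadcast input array from shape (228,240,3) into shape (230,240,3)
```

The label now triangulates consistently at z=56, so the relay is home. Next I go down onto the rib and grasp it.

Emit:
apply_moves(
  steps="0 0 -0.015 0 0 0 0.5; 0 0 -0.015 0 0 0 0.5; 0 0 -0.015 0 0 0 0.5; 0 0 -0.009 0 0 0 0.5; 0 0 0 0 0 0 0.5; 0 0 0 0 0 0 0; 0 0 0 0 0 0 0; 0 0 0 0 0 0 0; 0 0 0 0 0 0 0; 0 0 0 0 0 0 0",
)

```text
clock: 7.8
position: [493.6, -220.4, 59.5]
tool_rot: [3.141, 0.0, 1.845]
contact_force: [-1.0, 0.9, 3.5]
width: 0.184
grip_force: 30.0
```

Emit:
apply_moves(
  steps="0 0 0.02 0 0 0 0; 0 0 0.04 0 0 0 0; 0 0 0.04 0 0 0 0; -0.005 0.055 0 0 0 -5.6 0; -0.005 0.055 0 0 0 -5.6 0; -0.005 0.055 0 0 0 -5.6 0; -0.005 0.055 0 0 0 -5.6 0; -0.005 0.055 0 0 0 -5.6 0; -0.006 0.055 0 0 0 -5.6 0; 0 0 -0.015 0 0 0 0",
)

```text
clock: 9.05
position: [462.2, 114.4, 145.1]
tool_rot: [3.14, -0.002, 1.265]
contact_force: [-0.4, -0.5, -2.2]
width: 0.177
grip_force: 30.0
```

Run:
```python
from h import *
s=bot.sense(); print(s["position"],s["tool_rot"],s["width"],s["contact_force"])
t0=load("top0"); h=hsv(t0); im=t0["img"]
# box outline in the first picture: greyer/bluish than the warm bench
d=im[...,2].astype(int)-im[...,0]
m=((d>-6)&(h[...,2]<190)).astype(np.uint8)
m=cv2.morphologyEx(m,cv2.MORPH_OPEN,np.ones((3,3),np.uint8)); m=cv2.morphologyEx(m,cv2.MORPH_CLOSE,np.ones((5,5),np.uint8))
for ce,a,k in comp(m,(200,225,258,268),100): print("box",ce,a,wrect(t0,k,0),wrect(t0,k,30))
b=(h[...,0]>95)&(h[...,0]<125)&(h[...,1]>100)&(h[...,2]>70)|((h[...,2]>170)&(h[...,1]<80))
for ce,a,k in comp(b,(215,234,242,255),30): print("relay",ce,a,wrect(t0,k,64))
t=save("top","top3"); c=save("side","side3")
a=cv2.resize(t["img"][200:280,190:300,::-1],None,fx=4,fy=4,interpolation=2)
b=cv2.resize(c["img"][200:290,235:335,::-1],None,fx=3.5,fy=3.5,interpolation=2)
o=np.zeros((320,790,3),np.uint8); o[:320,:440]=a; o[:315,440:]=b; cv2.imwrite("pics/crop4.png",o)
```

```text
[462.24679789 114.38924043 145.09089497] [ 3.13964874e+00 -2.20055029e-03  1.26454692e+00] 0.17730035430949062 [-0.42171974 -0.49116497 -2.18519478]
box [216.23493976 240.98192771] 332 ((475.0691223144531, 152.62850952148438), (54.59458923339844, 75.40484619140625), 86.88388061523438) ((473.1942138671875, 147.31068420410156), (53.32546615600586, 73.65194702148438), 86.88387298583984)
box [240.36009174 249.26376147] 436 ((452.00933837890625, 77.99736785888672), (69.1948013305664, 75.15486907958984), 73.4729995727539) ((450.6705017089844, 74.41445922851562), (67.58629608154297, 73.40779876708984), 73.47293853759766)
relay [227.09459459 244.36486486] 148 ((461.8314208984375, 108.11756896972656), (45.433353424072266, 29.951427459716797), 70.66714477539062)
```

View pics/crop4.png

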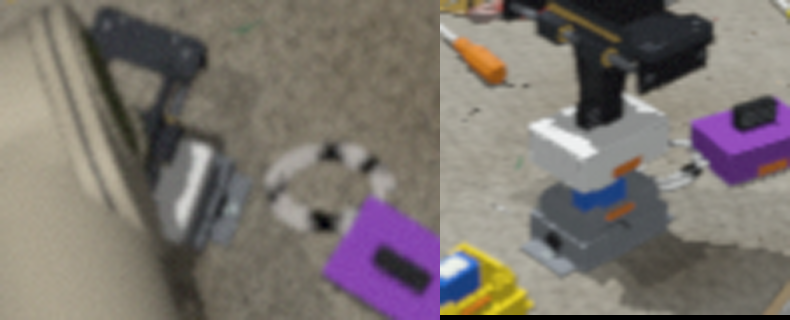

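Emit:
apply_moves(
  steps="0 0 0 0 0 -0.4 0; 0 0 -0.01 0 0 0 0; 0 0 -0.01 0 0 0 0; 0 0 0 0 0 0 0; 0 0 0 0 0 0 0; 0 0 0 0 0 0 0; 0 0 0 0 0 0 0; 0 0 0 0 0 0 0; 0 0 0 0 0 0 0; 0 0 0 0 0 0 0",
)

```text
clock: 10.4
position: [462.5, 109.7, 124.3]
tool_rot: [3.142, -0.0, 1.252]
contact_force: [-0.4, 0.4, -1.4]
width: 0.179
grip_force: 30.0
```

Run:
```python
from h import *
s=bot.sense(); p=s["position"]; print(p,s["tool_rot"],s["contact_force"])
c=save("side","side4"); g=hsv(c); c0=load("side0"); g0=hsv(c0)
# white roof of the held cover and orange marks
zr=p[2]-59.5+36
for ce,a,m in comp((g[...,2]>120)&(g[...,1]<25),(258,215,305,258),40): print("white",ce,a,wrect(c,m,zr))
O=lambda h:((h[...,0]<15)&(h[...,1]>100)&(h[...,2]>90))
for ce,a,m in comp(O(g),(262,225,305,270),5): print("orange",ce,a,ray(c,[ce],zr-26)[0],ray(c,[ce],40)[0])
cv2.imwrite("pics/crop5.png",cv2.resize(c["img"][205:285,245:325,::-1],None,fx=7,fy=7,interpolation=2))
```

```text
[462.49944945 109.67940426 124.27664163] [ 3.14151378e+00 -4.01253530e-06  1.25186359e+00] [-0.35769575  0.3581245  -1.42013851]
white [261.14634146 217.63414634] 41 ((580.3546142578125, 25.99224853515625), (22.935894012451172, 40.84445571899414), 32.42948532104492)
white [281.58760108 245.61455526] 742 ((444.8998107910156, 126.89668273925781), (132.59286499023438, 144.96829223632812), 31.052642822265625)
orange [287.55 251.85] 20 [428.00459022 123.6073363   74.77664163] [453.44241359  76.57725223  40.        ]
orange [286. 260.] 17 [410.79080629 163.67289875  74.77664163] [435.42129656 118.52190499  40.        ]
```

View pics/crop5.png

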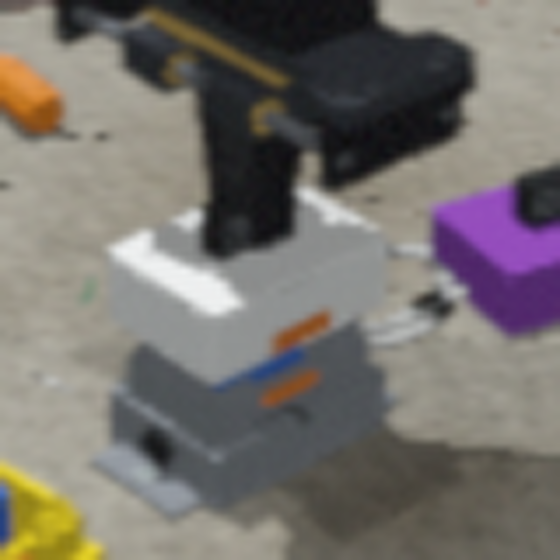

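The cover is centred over the box with parallel edges and clear of the relay. I'm lowering it over the lead-in.

Emit:
apply_moves(
  steps="0 0 -0.003 0 0 0 0; 0 0 -0.003 0 0 0 0; 0 0 -0.002 0 0 0 0; 0 0 -0.002 0 0 0 0; 0 0 -0.002 0 0 0 0; 0 0 -0.002 0 0 0 0; 0 0 -0.002 0 0 0 0; 0 0 -0.001 0 0 0 0; 0 0 0 0 0 0 0; 0 0 0 0 0 0 0",
)

```text
clock: 11.7
position: [462.5, 109.7, 107.3]
tool_rot: [3.141, -0.0, 1.252]
contact_force: [-0.1, 0.2, -0.8]
width: 0.183
grip_force: 30.0
```

Rim at about 48 mm and no contact force, so I'll continue to just above the catches.

Emit:
apply_moves(
  steps="0 0 -0.001 0 0 0 0; 0 0 -0.001 0 0 0 0; 0 0 -0.001 0 0 0 0; 0 0 -0.001 0 0 0 0; 0 0 -0.001 0 0 0 0; 0 0 -0.001 0 0 0 0; 0 0 0 0 0 0 0; 0 0 0 0 0 0 0; 0 0 0 0 0 0 0; 0 0 0 0 0 0 0",
)

```text
clock: 12.95
position: [462.5, 109.7, 101.3]
tool_rot: [3.142, -0.0, 1.252]
contact_force: [-0.5, -1.1, -1.1]
width: 0.18
grip_force: 30.0
```

Emit:
apply_moves(
  steps="0 0 -0.001 0 0 0 0; 0 0 -0.001 0 0 0 0; 0 0 -0.001 0 0 0 0; 0 0 -0.001 0 0 0 0; 0 0 -0.001 0 0 0 0; 0 0 -0.001 0 0 0 0; 0 0 -0.001 0 0 0 0; 0 0 -0.001 0 0 0 0; 0 0 0 0 0 0 0; 0 0 0 0 0 0 0",
)

```text
clock: 14.2
position: [462.5, 110.1, 93.2]
tool_rot: [3.142, -0.001, 1.252]
contact_force: [1.3, 2.3, -2.0]
width: 0.186
grip_force: 29.8
```

Emit:
apply_moves(
  steps="0 0 -0.001 0 0 0 0; 0 0 -0.001 0 0 0 0; 0 0 -0.001 0 0 0 0; 0 0 -0.0005 0 0 0 0; 0 0 0 0 0 0 0; 0 0 0 0 0 0 0; 0 0 0 0 0 0 0; 0 0 0 0 0 0 0; 0 0 0 0 0 0 0; 0 0 0 0 0 0 0",
)

```text
clock: 15.45
position: [461.9, 109.3, 89.7]
tool_rot: [-3.141, 0.001, 1.252]
contact_force: [-5.8, 0.6, 1.6]
width: 0.184
grip_force: 29.9
```

Emit:
apply_moves(
  steps="0 0 -0.0005 0 0 0 0; 0 0 0 0 0 0 0; 0 0 -0.0005 0 0 0 0; 0 0 0 0 0 0 0; 0 0 0 0 0 0 0; 0 0 0 0 0 0 0; 0 0 0 0 0 0 0; 0 0 0 0 0 0 0; 0 0 0 0 0 0 0; 0 0 0 0 0 0 0",
)

```text
clock: 16.7
position: [462.5, 109.5, 89.3]
tool_rot: [3.141, 0.001, 1.252]
contact_force: [-6.1, 1.2, 5.8]
width: 0.182
grip_force: 30.0
```

Emit:
apply_moves(
  steps="0 0 -0.0005 0 0 0 0; 0 0 0 0 0 0 0; 0 0 0 0 0 0 0; 0 0 0 0 0 0 0; 0 0 0 0 0 0 0; 0 0 0 0 0 0 0; 0 0 0 0 0 0 0; 0 0 0 0 0 0 0; 0 0 0 0 0 0 0; 0 0 0 0 0 0 0",
)

```text
clock: 17.95
position: [462.4, 109.5, 89.1]
tool_rot: [3.141, 0.001, 1.252]
contact_force: [-9.1, -1.2, 13.6]
width: 0.182
grip_force: 30.0
```

Run:
```python
from h import *
s=bot.sense(); print(s["position"],s["contact_force"],s["moment"])
c=save("side","side5"); cv2.imwrite("pics/crop6.png",cv2.resize(c["img"][205:285,245:325,::-1],None,fx=7,fy=7,interpolation=2))
```

```text
[462.37698686 109.54671956  89.14821674] [-9.06304954 -1.23539322 13.62426494] [-0.05468221  1.83544979  0.04117928]
```

View pics/crop6.png

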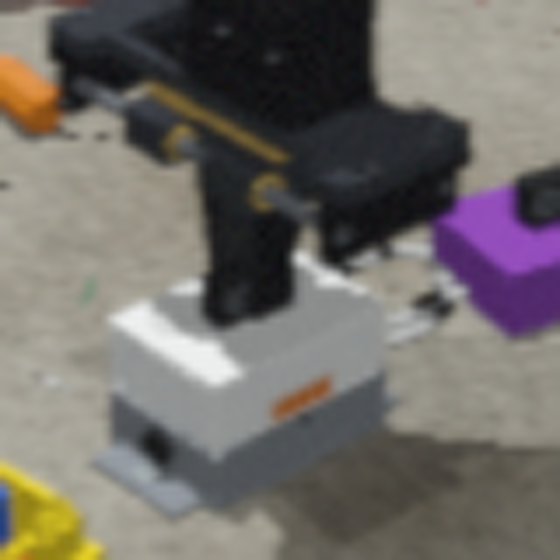

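The cover is seated evenly all round. I'm trimming out the side load and bringing the push to 15 N.

Emit:
apply_moves(
  steps="-0.0004 0 -0.0001 0 0 0 0; 0 0 0 0 0 0 0; 0 0 0 0 0 0 0; 0 0 0 0 0 0 0; 0 0 0 0 0 0 0; 0 0 0 0 0 0 0; 0 0 0 0 0 0 0; 0 0 0 0 0 0 0; 0 0 0 0 0 0 0; 0 0 0 0 0 0 0",
)

```text
clock: 19.25
position: [462.3, 109.6, 89.1]
tool_rot: [3.141, 0.001, 1.252]
contact_force: [-6.9, -1.0, 11.7]
width: 0.181
grip_force: 30.0
```

Emit:
apply_moves(
  steps="-0.0004 0 -0.0004 0 0 0 0; 0 0 0 0 0 0 0; 0 0 0 0 0 0 0; 0 0 0 0 0 0 0; 0 0 0 0 0 0 0; 0 0 0 0 0 0 0; 0 0 0 0 0 0 0; 0 0 0 0 0 0 0; 0 0 0 0 0 0 0; 0 0 0 0 0 0 0",
)

```text
clock: 20.5
position: [462.2, 109.6, 89.0]
tool_rot: [3.14, 0.001, 1.252]
contact_force: [-8.2, -0.8, 15.1]
width: 0.185
grip_force: 30.0
```

Emit:
apply_moves(
  steps="0 0 0 0 0 0 0; 0 0 0 0 0 0 0; 0 0 0 0 0 0 0; 0 0 0 0 0 0 0; 0 0 0 0 0 0 0; 0 0 0 0 0 0 0; 0 0 0 0 0 0 0; 0 0 0 0 0 0 0; 0 0 0 0 0 0 0; 0 0 0 0 0 0 0",
)

```text
clock: 21.75
position: [462.2, 109.6, 89.0]
tool_rot: [3.14, 0.001, 1.252]
contact_force: [-7.9, -1.4, 14.9]
width: 0.182
grip_force: 30.0
```

Steady at 15 N, so I'm handing it in.

```bash
python3 -c "
from station import job_done
print(job_done())"
```

```text
the job is handed in; nothing more can be done
None
```

The job is handed in at about 22 s: the relay is fully home, and the cover is snapped down and seated all round, still gripped by its rib with a steady push of about 15 N (plus about 8 N of side load I couldn't trim out); I touched nothing else on the bench.

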